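# Unfold the press crank and clamp the sealed plate

## Robot

A 6-joint arm with a two-finger parallel gripper is mounted at the origin on a cart in front of the work surface, level with it; the furniture and walls round the work are solid. World frame = base frame: x ahead of the robot, y to its left, z up, the work surface at z = 0. Lengths are in m, angles in degrees, forces in N, time in s.
With the tool pointing down it reaches from about 0.35 to 0.875 m from the base axis. Payload 4.2 kg.
Tool frame: the origin (TCP) lies on the centre line of the jaws, within the pads' length; the fingertips stand tip_reach ahead of it and the grasp point (between the pads) is the TCP (tip_reach is the distance from the TCP to the fingertips, in m); z points along the fingers, y is the line along which they close (so a half turn about z gives the same grasp; the last joint's range is limited). The gripper opens to 87 mm and grips with 3 to 60 N. Pads are 19 mm wide; open, the fingers measure 117 mm over their backs; the gripper's body (75 mm by 190 mm) begins 51 mm behind the grasp point.
Start: joints at [81.967, 22.042, 0.453, 0, -68.411, -14.817], TCP at [0.243, 0.576, 0.242] pointing down, gripper open.
Joint ranges: [-179.83, 179.83], [-69.29, 118.12], [-61.27, 80.66], [-181.25, 117.63], [-171.15, -9.14], [-177.46, 177.46]. Speed limits (degrees/s): [159.86, 159.86, 180, 180, 180, 180].

## Interface

Orientations are given as a 3x3 rotation matrix whose columns are the frame's x, y, z axes.
In Python, from station import sense, capture, finish_job, tip_reach gives the robot as it stands.
- The arm moves only by the tool arm_command, never from a script. Its argument "deltas" is a list of rows, each a list of 7 numbers: the turn, a rotation vector about the tool's x, y, z in rad, then the shift along the tool's x, y, z in cm, then the closure, from -1 (fully open) to 1 (shut), so that 0 is half open. In form: [[rx, ry, rz, dx, dy, dz, hand], ...]. A call has 1 to 8 rows; each row is the pose to reach, as a shift and turn from the pose commanded when the call began, along the tool's axes at that moment; what a row does not reach only later rows make up. A row lasts 1/12 s, in which the tool goes at most 41.7 mm and 7.16 degrees, less where a joint would pass 70% of its speed; a pose out of reach is approached as far as the arm can. A call with a gripper value outside its range is refused whole. The fingers move at their own pace and stop on an object; the grip force is fixed at half the most. Time passes only in rows, so rows that repeat a pose let the fingers close. It gives the time, the measured TCP pose, the force, the opening and the grip force at its end, in the units of the state.
- sense(): the state, without advancing time (a new reading comes with each control period).
- capture(name): name is "scene" or "top"; returns a dict with "pixels" (420x560x3 uint8, blue, green, red), "fovy" (degrees; the focal length in pixels is half the picture's height over the tangent of half this angle, whatever the lens; pixels are square), "cx", "cy" (the principal point, pixels), "rvec" (rotation vector, rad) and "tvec" (3), from world to camera coordinates, as OpenCV has them. Camera axes: x right, y down, z forward; pixel columns grow to the right and rows downward; lengths in m; the calibration is good to about 2 mm. A picture is of the moment at which its call begins. There is no depth.
- finish_job(): hands the job in; it is judged then, once.
The state is a dict: "time_s": time; "joints": joint angles; "joint_velocities": joint speeds; "effort": joint torques, N m; "tcp_pos": TCP position; "ee_rot": TCP orientation; "wrist_force": force on the tool from outside, world axes, zero at the start; "moment": the same for the moment, N m; "gripper_width": opening from 0.0 (shut) to 1.0 (fully open); "gripper_force": force on a finger pad.
Only numpy, scipy, OpenCV 4.12 (cv2) and the standard library are available. Lean on these libraries where they do the work, as an engineer would, in place of code of your own. Each camera call takes 0.05 s, during which the arm holds its last target. There are 200 camera calls.

## Task

Press the sealing film onto the well plate that lies in the small screw press: first swing the folded crank handle fully upright until it snaps into its working position, then crank it clockwise (seen from above) until the pad bears on the plate and the crank has become clearly stiffer, two to three times as stiff as when running free. Stop there, so that the plate is not crushed; leave the press closed with the handle upright, and do not knock about the things around it.

Things in the scene. Friction and masses are not known exactly. Their poses are not given: they have to be found in the camera images.
- press: Fixed bench screw press, grey base 130 x 216 mm, two steel columns and a grey crosshead, whose top is 113 mm above the table. Origin: middle of its underside, on the table; z up; y of its frame runs from column to column. Screw axis = its z axis. It stands on the table at varying places and yaws
- crank_hub (a point): Point on the vertical screw axis at fold-pin height (146 mm above the table); the hub's top below is at 131 mm. A turn clockwise seen from above lowers the platen 24 mm. Running free, dry friction takes about 3 N at the grip along its path (at a standstill the reading may lie up to 3 N either side of the load); every 10 N of pressing adds 0.7 N, about 12 N per rad of turning once the pad touches
- fold_pin (a point): Middle of the fold pin at the end of the crank arm, 55 mm from the screw axis, 146 mm above the table; it goes round crank_hub with the crank. The pin is level, at right angles to the arm, in a steel clevis 22 mm wide, 18 mm long, top at 153 mm. The arm beneath is 16 mm wide, top at 127 mm
- grip_point (a point): Point on the centre line of the black round grip, 55 mm from the fold pin. The grip is a freely spinning sleeve, diameter 16 mm, from 13 to 75 mm from the pin (metal end to 78). Folded, it lies level from the pin inward over the hub at 146 mm height, 7 mm free above the hub, 11 mm above the arm. Upright, it stands above the pin, this point at 201 mm, its end at 224 mm height
- handle (a joint): Fold angle of the handle about the pin, rad: 0 folded flat, 1.571 upright at its stop (working position). A sprung strut holds it at both ends: 4 N at grip_point starts it from either end, falling to nothing midway (0.79), whence it snaps to the other end. While cranking, a pull of 4 N or more there toward the screw axis tips it out of its upright detent
- platen: Aluminium plate on the columns, origin on the screw axis at its underside. Under it hangs a rubber-faced pad on 45 N/mm springs, underside 19.5 to 26.5 mm below this origin: its setting differs, so feel when it meets the plate, 1.7 to 6.1 rad from the start. Right is a rise of 2.5 to 6 N over free running (35 to 85 N); 120 N (8 N rise) crushes. What exceeds some 35 N springs back when let go
- plate: Clear 96-well plate 85 x 127 x 13 mm with a clear film on it, loose between four corner stops of the press bed; origin in the middle of its underside, 22 mm above the table. It stays there
- tape_roll: Roll of tape, diameter 66, 19 mm high, lying loose at the +y side of the press; origin in the middle of its underside. Not to be disturbed
- petri_dish: Round lidded dish, diameter 66, 16 mm high, loose at the -y side of the press; origin in the middle of its underside. Not to be disturbed
- marker: Pen 132 x 12 x 13 mm lying loose on the robot's side of the press; origin in the middle of its underside. Not to be disturbed

How it is judged:
By the outcome, as a careful person would: the job done as asked, in the order asked, and still so for the second after the job is handed in, with the robot touching nothing.
It also fails if it takes over 67 s, if anything falls off the work surface, if the arm or the gripper's body presses on something with over 40 N, if the wrist force passes 120 N, or if a joint passes its speed limit or range.

## Working session

There is one attempt and no reset: what is moved stays moved. The work goes in short steps, Python scripts to look and compute and a tool call to move; the robot and the scene stay as the last step left them, time stands still between calls to the robot, and variables do not carry over. Pictures are saved under pics/ and viewed, at most 10 in all, crops included, and the job is handed in when it is done.

Besides the shell and the picture viewer there is one more tool, called as name([rows], argument=value, ...), one row to a line, values as JSON. arm_command: Moves the arm, as the interface text tells. Its arguments: {"type":"object","properties":{"deltas":{"type":"array"}},"required":["deltas"]}

```bash
mkdir -p pics; ls
python3 - <<'E'
from station import *
import cv2,numpy as np
print(tip_reach)
s=sense();print({k:np.round(v,3).tolist() for k,v in s.items()})
for n in("scene","top"):
    c=capture(n);cv2.imwrite(f"pics/{n}0.png",cv2.resize(c["pixels"],None,fx=1.42,fy=1.42))
    print(n,[np.round(c[k],4).tolist() for k in("fovy","cx","cy","rvec","tvec")])
E
```

```text
pics
0.019
{'time_s': 0.0, 'joints': [81.966, 22.09, 0.38, -0.028, -68.411, -14.816], 'joint_velocities': [0.004, 0.017, 0.127, -0.004, -0.023, 0.056], 'effort': [-0.001, -39.066, 18.74, 4.22, 0.011, -0.0], 'tcp_pos': [0.242, 0.575, 0.24], 'ee_rot': [[0.921, -0.389, -0.001], [-0.389, -0.921, -0.002], [0.0, 0.002, -1.0]], 'wrist_force': [-0.14, -0.294, 0.355], 'moment': [0.004, 0.021, -0.007], 'gripper_force': 0.0, 'gripper_width': 0.999}
scene [43.8156, 275.5208, 194.5569, [0.0114, 2.7894, -1.4279], [0.5064, 0.0405, 1.13]]
top [42.0691, 286.8149, 210.5297, [2.1699, -2.1715, 0.0713], [0.09, 0.4948, 1.0326]]
```

View pics/scene0.png

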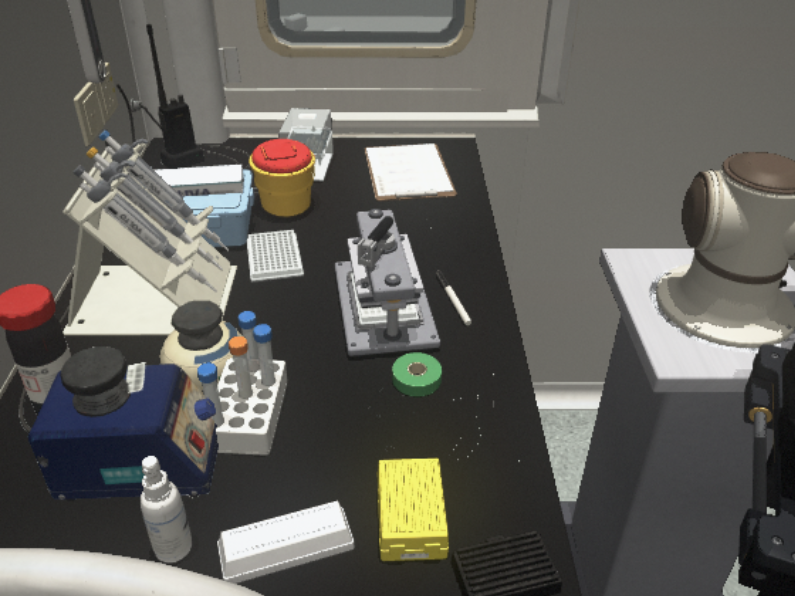

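View pics/top0.png

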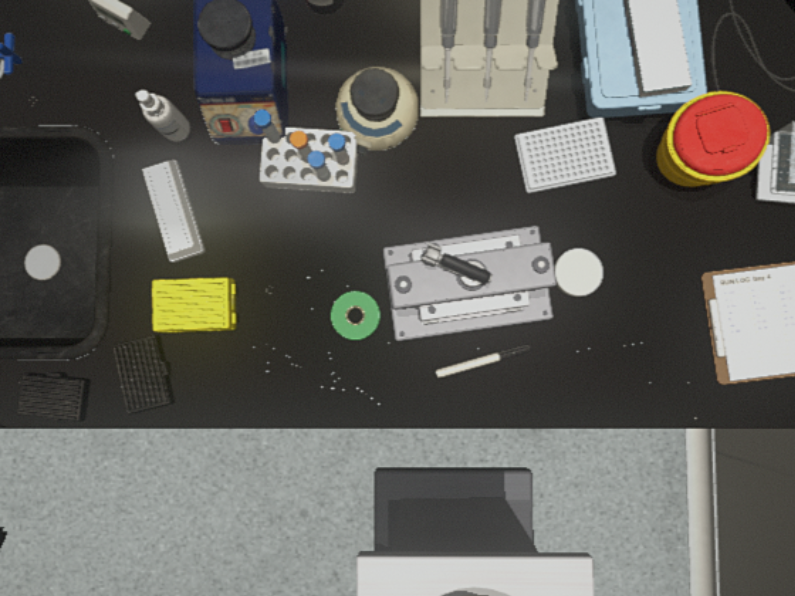

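The scene view shows the press at about (385,280), with the handle folded. In the top view the clevis is at about (432,255), the hub at (470,270) and the grip end at (489,278). The green tape is at (355,315), the dish at (578,272) and the pen at (482,361).

```bash
cat > h.py <<'E'
from station import *
import cv2,numpy as np
def ray(c,u,v,z):
    f=210/np.tan(np.radians(c["fovy"])/2);R=cv2.Rodrigues(np.array(c["rvec"],float))[0];t=np.array(c["tvec"],float)
    o=-R.T@t;d=R.T@np.array([(u-c["cx"])/f,(v-c["cy"])/f,1]);return o+d*(z-o[2])/d[2]
def proj(c,P):
    f=210/np.tan(np.radians(c["fovy"])/2);K=np.array([[f,0,c["cx"]],[0,f,c["cy"]],[0,0,1]])
    return cv2.projectPoints(np.array(P,float).reshape(-1,3),np.array(c["rvec"],float),np.array(c["tvec"],float),K,None)[0][:,0]
def crop(c,u,v,w,h,s,name):
    cv2.imwrite(name,cv2.resize(c["pixels"][v:v+h,u:u+w],None,fx=s,fy=s,interpolation=cv2.INTER_CUBIC))
E
python3 - <<'E'
from h import *
c=capture("top");crop(c,260,150,140,105,5.7,"pics/t1.png")
E
```

```text
(no output)
```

View pics/t1.png

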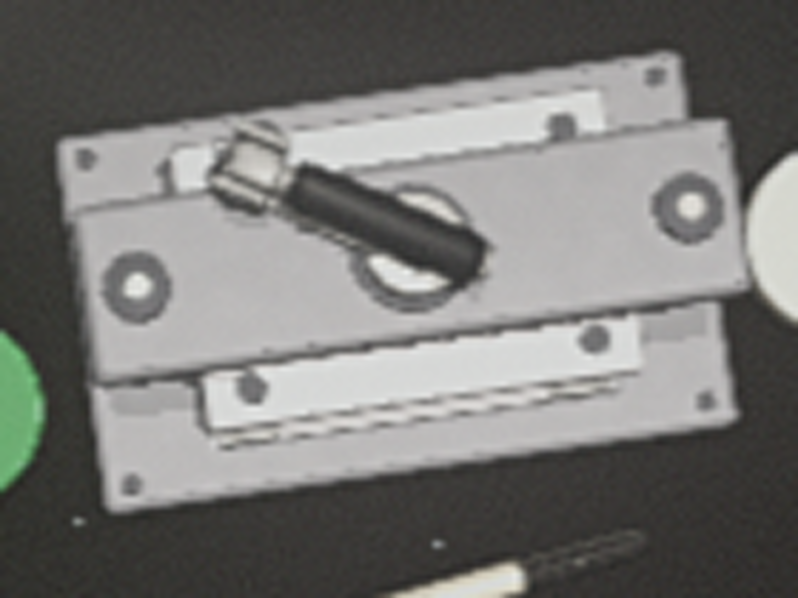

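The crop shows the crosshead corners at (78,212), (728,120), (748,290) and (98,382). The clevis is at (250,168) and the handle end at (478,257).

Run:
```python
from h import *
c=capture("top")
R=lambda u,v,z:ray(c,260+(u+.5)/5.7-.5,150+(v+.5)/5.7-.5,z)
q=[R(u,v,.113) for u,v in((78,212),(728,120),(748,290),(98,382))]
hub=np.mean(q,0);print("hub",hub, "from nuts",(R(137,287,.118)+R(687,208,.118))/2)
y=(q[0]+q[3]-q[1]-q[2]);print("press y-axis yaw",np.degrees(np.arctan2(y[1],y[0])))
p=R(250,168,.152);e=R(478,257,.148);print("pin",p,"end",e)
for a,b in((hub,p),(e,p)):
    d=(b-a)[:2];print(np.hypot(*d),np.degrees(np.arctan2(d[1],d[0])))
print("marker",R(390,598,.01),R(640,535,.01),"tape",R(-20,410,.02),"dish",R(830,237,.016))
# brighten outline of hub ring z=.131 
print("hubring",R(412,248,.118),R(415,245,.131))
```

```text
hub [0.51706536 0.00832438 0.113     ] from nuts [0.51751912 0.0089289  0.118     ]
press y-axis yaw 97.99496857532003
pin [0.53751011 0.05912281 0.152     ] end [ 0.51117543 -0.00876113  0.148     ]
0.054758278076686095 68.07679068694561
0.07281308684837513 68.79690123342407
marker [0.41027983 0.01008122 0.01      ] [ 0.43160147 -0.07485497  0.01      ] tape [0.47374296 0.14899584 0.02      ] dish [ 0.5326049  -0.13976969  0.016     ]
hubring [0.51737008 0.00888933 0.118     ] [0.51678628 0.00882624 0.131     ]
```

```bash
cat >> h.py <<'E'
from scipy.spatial.transform import Rotation as Ro
hub=np.array([.517,.0087]);phi0=np.radians(68.3)
def tool(az):  # tool down, y axis at azimuth az
    y=np.array([np.cos(az),np.sin(az),0]);z=np.array([0,0,-1.]);return np.c_[np.cross(y,z),y,z]
def delta(P,R=None):
    s=sense();E=np.array(s["ee_rot"]);
    r=Ro.from_matrix(E.T@R).as_rotvec() if R is not None else np.zeros(3)
    return np.round(np.r_[r,E.T@(np.array(P)-s["tcp_pos"])*100],3).tolist()
E
python3 - <<'E'
from h import *
u=np.array([np.cos(phi0),np.sin(phi0)]);g=hub+.055*u-.058*u
print(g,delta([*g,.22],tool(phi0+np.pi/2)))
E
```

```text
[0.51589076 0.0059126 ] [0.001, -0.001, 1.551, 47.314, 41.883, 2.149]
```

arm_command([
  [0, 0, 0.1, 3, 2.6, 0, -1],
  [0, 0, 0.2, 6, 5.2, 0, -1],
  [0, 0, 0.3, 9, 7.9, 0, -1],
  [0, 0, 0.4, 12, 10.5, 0, -1],
  [0, 0, 0.5, 15, 13.2, 0, -1],
  [0, 0, 0.6, 18, 15.9, 0, -1],
  [0, 0, 0.7, 21, 18.6, 0, -1],
  [0, 0, 0.8, 24, 21.3, 0, -1],
])

```text
time_s: 0.87
tcp_pos: [0.3814, 0.2845, 0.2416]
ee_rot: [[0.359, -0.933, 0.0], [-0.933, -0.359, 0.0], [-0.0, -0.0, -1.0]]
wrist_force: [0.9, 0.4, 0.6]
gripper_width: 0.998
gripper_force: 0.0
```

Run:
```python
from h import *
u=np.array([np.cos(phi0),np.sin(phi0)]);g=hub+.055*u-.058*u
print(delta([*g,.22],tool(phi0+np.pi/2)))
```

```text
[-0.0, 0.0, 0.746, 30.836, -2.54, 2.158]
```

arm_command([
  [0, 0, 0.1, 3.9, -0.3, 0.3, -1],
  [0, 0, 0.2, 7.8, -0.6, 0.6, -1],
  [0, 0, 0.3, 11.6, -0.9, 0.9, -1],
  [0, 0, 0.4, 15.5, -1.2, 1.2, -1],
  [0, 0, 0.5, 19.4, -1.6, 1.5, -1],
  [0, 0, 0.6, 23.2, -1.9, 1.8, -1],
  [0, 0, 0.7, 27, -2.2, 2.1, -1],
  [0, 0, 0.745, 30.7, -2.5, 2.1, -1],
])

```text
time_s: 1.53
tcp_pos: [0.516, 0.0075, 0.2199]
ee_rot: [[-0.369, -0.93, -0.001], [-0.93, 0.369, -0.0], [0.001, 0.001, -1.0]]
wrist_force: [1.0, 0.2, 1.2]
gripper_width: 0.998
gripper_force: 0.0
```

Run:
```python
from h import *
u=np.array([np.cos(phi0),np.sin(phi0)]);g=hub+.055*u-.058*u
print(delta([*g,.155],tool(phi0+np.pi/2)))
```

```text
[0.001, -0.001, 0.001, 0.15, -0.057, 6.493]
```

Descend and close, first partly to confirm clearance.

arm_command([
  [0, 0, 0, 0, -0.05, 2, -1],
  [0, 0, 0, 0, -0.05, 4, -0.5],
  [0, 0, 0, 0, -0.05, 5.5, 0],
  [0, 0, 0, 0, -0.05, 6.2, 0.2],
  [0, 0, 0, 0, -0.05, 6.4, 0.2],
  [0, 0, 0, 0, -0.05, 6.4, 0.2],
])

```text
time_s: 2.03
tcp_pos: [0.5165, 0.0095, 0.1565]
ee_rot: [[-0.364, -0.931, -0.0], [-0.931, 0.364, -0.0], [0.001, 0.0, -1.0]]
wrist_force: [1.2, -0.1, 0.9]
gripper_width: 0.708
gripper_force: 0.0
```

Run:
```python
from h import *
u=np.array([np.cos(phi0),np.sin(phi0)]);g=hub+.055*u-.058*u
print(delta([*g,.155],tool(phi0+np.pi/2)))
c=capture("scene");crop(c,220,90,120,90,6.6,"pics/s1.png")
```

```text
[0.0, -0.001, 0.006, 0.354, -0.072, 0.148]
```

View pics/s1.png

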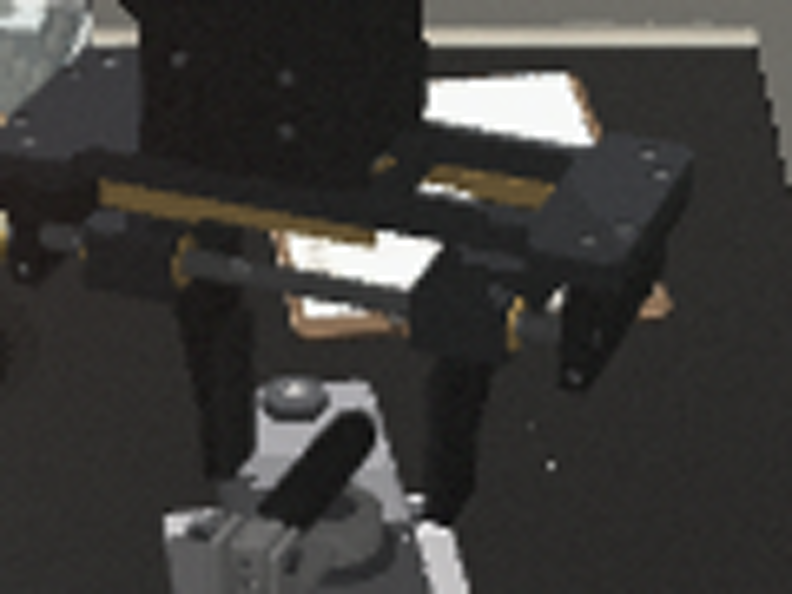

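The crop shows the fingers straddling the black grip (310,470) symmetrically, with nothing touching. Now I close on it.

arm_command([
  [0, 0, 0, 0.2, 0, 0.1, 1],
  [0, 0, 0, 0.2, 0, 0.1, 1],
  [0, 0, 0, 0.2, 0, 0.1, 1],
  [0, 0, 0, 0.2, 0, 0.1, 1],
  [0, 0, 0, 0.2, 0, 0.1, 1],
  [0, 0, 0, 0.2, 0, 0.1, 1],
  [0, 0, 0, 0.2, 0, 0.1, 1],
  [0, 0, 0, 0.2, 0, 0.1, 1],
])

```text
time_s: 2.75
tcp_pos: [0.5176, 0.007, 0.1563]
ee_rot: [[-0.364, -0.931, 0.004], [-0.931, 0.364, -0.001], [-0.001, -0.004, -1.0]]
wrist_force: [4.3, -3.6, -1.4]
gripper_width: 0.175
gripper_force: 29.9
```

arm_command([
  [0, 0, 0, -0.03, 0, -0.56, 1],
  [0, 0, 0, -0.11, 0, -1.12, 1],
  [0, 0, 0, -0.25, 0, -1.67, 1],
  [0, 0, 0, -0.45, 0, -2.2, 1],
  [0, 0, 0, -0.45, 0, -2.2, 1],
])

```text
time_s: 3.17
tcp_pos: [0.5193, 0.0113, 0.1779]
ee_rot: [[-0.365, -0.931, 0.004], [-0.931, 0.365, -0.001], [-0.001, -0.004, -1.0]]
wrist_force: [4.8, -3.9, -4.9]
gripper_width: 0.172
gripper_force: 30.0
```

Run:
```python
from h import *
s=sense();print(s["wrist_force"],s["moment"])
c=capture("scene");crop(c,220,90,120,90,6.6,"pics/s2.png")
```

```text
[ 4.828471   -3.86753165 -4.90797274] [-1.37792552 -1.8238023  -0.16273713]
```

View pics/s2.png

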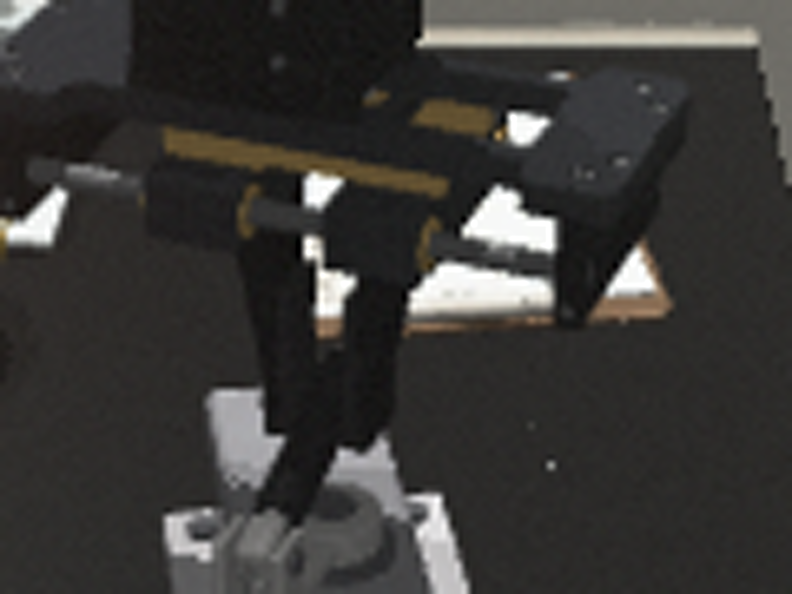

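The crop shows the handle between the pads and rising from the clevis (250,530). I continue the arc to upright.

arm_command([
  [0, 0, 0, -0.54, 0, -0.98, 1],
  [0, 0, 0, -1.26, 0, -1.85, 1],
  [0, 0, 0, -1.91, 0, -2.39, 1],
  [0, 0, 0, -2.63, 0, -2.83, 1],
  [0, 0, 0, -3.41, 0, -3.15, 1],
  [0, 0, 0, -4.23, 0, -3.36, 1],
  [0, 0, 0, -5.2, 0, -3.44, 1],
  [0, 0, 0, -5.3, 0, -3.44, 1],
])

```text
time_s: 3.88
tcp_pos: [0.5394, 0.0621, 0.2144]
ee_rot: [[-0.363, -0.932, 0.007], [-0.932, 0.363, 0.001], [-0.003, -0.006, -1.0]]
wrist_force: [1.4, 0.3, 7.1]
gripper_width: 0.093
gripper_force: 25.0
```

Run:
```python
from h import *
s=sense();print(s["wrist_force"],s["moment"])
c=capture("scene");crop(c,220,90,120,90,6.6,"pics/s3.png")
print(hub+.055*np.array([np.cos(phi0),np.sin(phi0)]))
```

```text
[1.3626707  0.32193613 7.07417742] [ 0.33290628 -0.48946022  0.04661817]
[0.53733607 0.05980229]
```

View pics/s3.png

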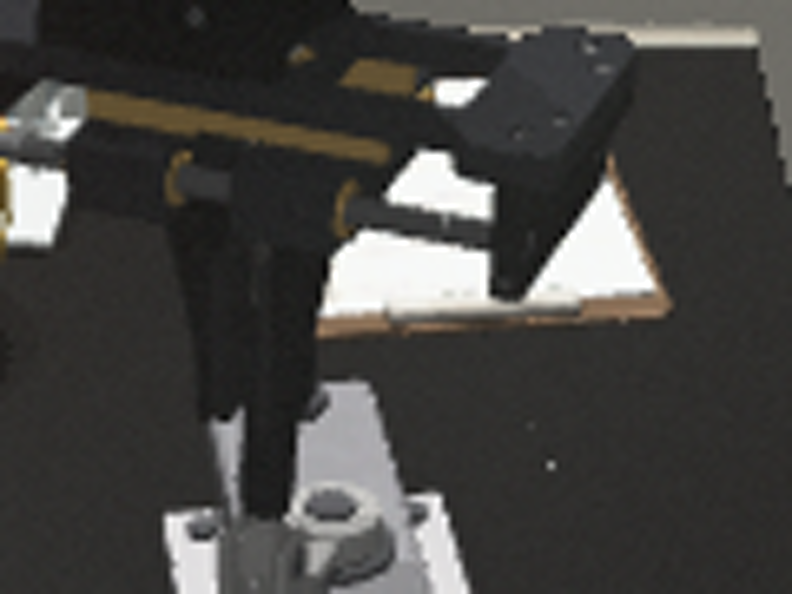

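The handle now stands upright above the clevis (260,530), but the pad opening is too small, so the grip sits at the edge of the pads. I open and look again.

arm_command([
  [0, 0, 0, 0, 0, 0, 0.3],
  [0, 0, 0, 0, 0, 0, 0.3],
  [0, 0, 0, 0, 0, 0, 0.3],
  [0, 0, 0, 0, 0, 0, 0.3],
  [0, 0, 0, 0, 0, 0, 0.3],
])

```text
time_s: 4.35
tcp_pos: [0.5348, 0.0602, 0.2106]
ee_rot: [[-0.365, -0.931, -0.005], [-0.931, 0.365, -0.001], [0.003, 0.004, -1.0]]
wrist_force: [0.4, -0.2, 0.2]
gripper_width: 0.318
gripper_force: 0.0
```

Run:
```python
from h import *
s=sense();print(s["tcp_pos"],s["wrist_force"],s["moment"])
a=capture("scene")
p=hub+.055*np.array([np.cos(phi0),np.sin(phi0)])
im=a["pixels"]
crop(a,225,90,80,90,6.6,"pics/_a.png");b=capture("top");crop(b,270,140,80,90,6.6,"pics/_b.png")
A,B=cv2.imread("pics/_a.png"),cv2.imread("pics/_b.png")
cv2.imwrite("pics/s4.png",cv2.resize(np.hstack([A,B]),None,fx=.75,fy=.75))
f=6.6*.75
for z in(.146,.165,.224):
  print(z,(proj(a,[*p,z])-[225,90])*f,(proj(b,[*p,z])-[270,140])*f+[396,0])
```

```text
[0.53480747 0.0602337  0.21059354] [ 0.40556468 -0.24196604  0.24858894] [ 0.12946311 -0.03640029  0.00584698]
0.146 [[172.36121036 409.52711327]] [[559.36896102 196.29872608]]
0.165 [[171.66772422 367.62300547]] [[560.05625023 188.47387915]]
0.224 [[169.41032466 231.21896116]] [[562.38448125 161.96676803]]
```

View pics/s4.png

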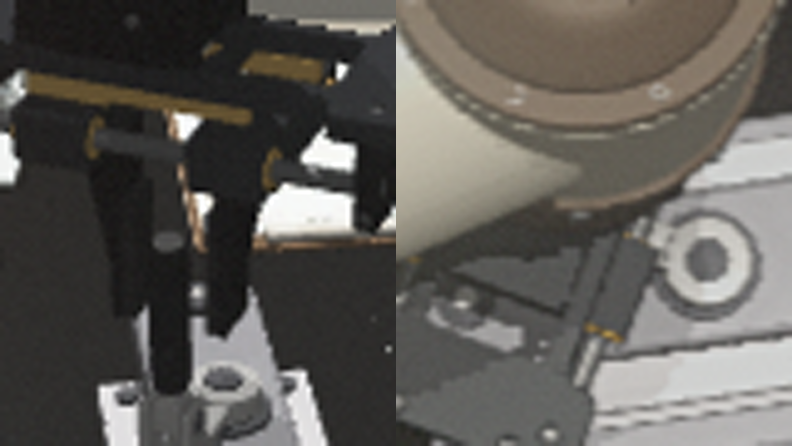

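In the scene half the handle stands upright, with its top at (170,240) and base at (172,395), close to the predicted (169,231) and (172,409). In the top half the arm hides it. I regrasp it centred.

arm_command([
  [0, 0, 0, -0.05, -0.25, 0.6, 0.3],
  [0, 0, 0, -0.05, -0.25, 0.6, 1],
  [0, 0, 0, -0.05, -0.25, 0.6, 1],
  [0, 0, 0, -0.05, -0.25, 0.6, 1],
  [0, 0, 0, -0.05, -0.25, 0.6, 1],
])

```text
time_s: 4.87
tcp_pos: [0.539, 0.0605, 0.2057]
ee_rot: [[-0.365, -0.931, -0.001], [-0.931, 0.365, -0.0], [0.0, 0.0, -1.0]]
wrist_force: [0.0, -1.1, -0.7]
gripper_width: 0.171
gripper_force: 30.0
```

```bash
cat >> h.py <<'E'
def crank(steps,c=hub,r=.0555):
    s=sense();E=np.array(s["ee_rot"]);p=s["tcp_pos"];d=p[:2]-c;ph=np.arctan2(d[1],d[0]);F=np.array(s["wrist_force"])
    u=d/np.hypot(*d);t=np.array([u[1],-u[0]]) # cw tangent
    print("r",np.hypot(*d),"turned",phi0-ph,"Frad",F[:2]@u,"Ftan",F[:2]@t,"z",p[2],"gw",s["gripper_width"],s["time_s"])
    o=c+r*np.array([np.cos(ph),np.sin(ph)])
    for a in np.cumsum(steps):
        P=c+r*np.array([np.cos(ph-a),np.sin(ph-a)])-o
        print(np.round(E.T@[*P,0]*100,2)[:2])
E
python3 - <<'E'
from h import *
crank([.15]+[.2]*7)
E
```

```text
r 0.056293317445880224 turned 0.023624575013584392 Frad -0.9718476778891058 Ftan 0.43672289579335427 z 0.20570388662409475 gw 0.17082027788457146 4.8667
[ 0.09 -0.83]
[ 0.39 -1.89]
[ 0.9  -2.88]
[ 1.6  -3.74]
[ 2.45 -4.44]
[ 3.43 -4.97]
[ 4.49 -5.29]
[ 5.59 -5.39]
```

Run:
```python
from h import *
crank([.1]+[.14]*7,r=.0557)
```

```text
r 0.056293317445880224 turned 0.023624575013584392 Frad -0.9718476778891058 Ftan 0.43672289579335427 z 0.20570388662409475 gw 0.17082027788457146 4.8667
[ 0.04 -0.56]
[ 0.2  -1.32]
[ 0.46 -2.05]
[ 0.82 -2.74]
[ 1.27 -3.38]
[ 1.81 -3.94]
[ 2.42 -4.43]
[ 3.09 -4.82]
```

arm_command([
  [0, 0, 0, 0.04, -0.56, 0, 1],
  [0, 0, 0, 0.2, -1.32, 0, 1],
  [0, 0, 0, 0.46, -2.05, 0, 1],
  [0, 0, 0, 0.82, -2.74, 0, 1],
  [0, 0, 0, 1.27, -3.38, 0, 1],
  [0, 0, 0, 1.81, -3.94, 0, 1],
  [0, 0, 0, 2.42, -4.43, 0, 1],
  [0, 0, 0, 3.09, -4.82, 0, 1],
])

```text
time_s: 5.53
tcp_pos: [0.5737, 0.0136, 0.2058]
ee_rot: [[-0.365, -0.931, 0.001], [-0.931, 0.365, 0.0], [-0.001, -0.001, -1.0]]
wrist_force: [0.8, 2.2, -2.1]
gripper_width: 0.175
gripper_force: 30.0
```

Run:
```python
from h import *
crank([.1]*8,r=.0557)
```

```text
r 0.05691422599940745 turned 1.1060621095355345 Frad 1.00311115200504 Ftan -2.126643094337758 z 0.20575830498105477 gw 0.17511822563350074 5.5333
[ 0.51 -0.22]
[ 1.04 -0.39]
[ 1.59 -0.51]
[ 2.14 -0.57]
[ 2.7  -0.57]
[ 3.25 -0.52]
[ 3.8  -0.42]
[ 4.33 -0.26]
```

```bash
sed -i 's/hub=np.array(\[.517,.0087\])/hub=np.array([.5187,.0092])/; s/def crank(steps,c=hub,r=.0555)/def crank(steps,c=hub,r=.055,b=0)/; s/P=c+r\*/P=c+(r+b)*/' h.py
python3 - <<'E'
from h import *
crank([.12]*8,b=.0015)
E
```

```text
r 0.055178686128781164 turned 1.112443895275992 Frad 0.9895190366742487 Ftan -2.1330013853794427 z 0.20575830498105477 gw 0.17511822563350074 5.5333
[ 0.56 -0.39]
[ 1.21 -0.58]
[ 1.88 -0.68]
[ 2.56 -0.7 ]
[ 3.23 -0.64]
[ 3.9 -0.5]
[ 4.54 -0.29]
[5.15 0.01]
```

arm_command([
  [0, 0, 0, 0.56, -0.39, 0, 1],
  [0, 0, 0, 1.21, -0.58, 0, 1],
  [0, 0, 0, 1.88, -0.68, 0, 1],
  [0, 0, 0, 2.56, -0.7, 0, 1],
  [0, 0, 0, 3.23, -0.64, 0, 1],
])

```text
time_s: 5.95
tcp_pos: [0.5666, -0.0187, 0.2058]
ee_rot: [[-0.365, -0.931, -0.0], [-0.931, 0.365, 0.0], [-0.0, 0.0, -1.0]]
wrist_force: [-0.1, 3.9, -2.5]
gripper_width: 0.171
gripper_force: 30.0
```

Run:
```python
from h import *
crank([.12]*8)
```

```text
r 0.055429741289465755 turned 1.719667302119244 Frad -2.0531502013053116 Ftan -3.278407206498792 z 0.20575268563937038 gw 0.17074791009429457 5.95
[0.64 0.14]
[1.27 0.36]
[1.86 0.65]
[2.41 1.  ]
[2.92 1.43]
[3.37 1.91]
[3.77 2.44]
[4.09 3.01]
```

arm_command([
  [0, 0, 0, 0.43, 0.09, 0, 1],
  [0, 0, 0, 0.85, 0.21, 0, 1],
  [0, 0, 0, 1.27, 0.36, 0, 1],
  [0, 0, 0, 1.68, 0.55, 0, 1],
  [0, 0, 0, 2.05, 0.77, 0, 1],
])

```text
time_s: 6.37
tcp_pos: [0.5523, -0.0347, 0.2058]
ee_rot: [[-0.364, -0.931, 0.001], [-0.931, 0.364, 0.0], [-0.0, -0.001, -1.0]]
wrist_force: [0.9, 2.6, -5.3]
gripper_width: 0.176
gripper_force: 30.0
```

Run:
```python
from h import *
crank([.08]*6)
```

```text
r 0.055263162731068814 turned 2.10911909591207 Frad -1.4855454503883931 Ftan -2.326827935825571 z 0.2058110991934382 gw 0.17605637721008704 6.3667
[0.37 0.24]
[0.71 0.51]
[1.04 0.81]
[1.34 1.13]
[1.61 1.48]
[1.85 1.85]
```

arm_command([
  [0, 0, 0, 0.37, 0.24, 0, 1],
  [0, 0, 0, 0.71, 0.51, 0, 1],
  [0, 0, 0, 1.04, 0.81, 0, 1],
  [0, 0, 0, 1.34, 1.13, 0, 1],
  [0, 0, 0, 1.61, 1.48, 0, 1],
])

```text
time_s: 6.78
tcp_pos: [0.5324, -0.0442, 0.2058]
ee_rot: [[-0.364, -0.931, 0.0], [-0.931, 0.364, 0.0], [-0.0, -0.0, -1.0]]
wrist_force: [2.6, 2.0, -7.0]
gripper_width: 0.173
gripper_force: 30.0
```

Run:
```python
from h import *
crank([.08]*6)
```

```text
r 0.05514167080764914 turned 2.51181443871147 Frad -1.3351122608991557 Ftan -2.993498458186308 z 0.20582309934325968 gw 0.1732594434480265 6.7833
[0.24 0.37]
[0.46 0.75]
[0.64 1.15]
[0.78 1.57]
[0.9  1.99]
[0.98 2.42]
```

arm_command([
  [0, 0, 0, 0.24, 0.37, 0.1, 1],
  [0, 0, 0, 0.46, 0.75, 0.1, 1],
  [0, 0, 0, 0.64, 1.15, 0.15, 1],
  [0, 0, 0, 0.78, 1.57, 0.15, 1],
  [0, 0, 0, 0.9, 1.99, 0.15, 1],
])

```text
time_s: 7.2
tcp_pos: [0.5114, -0.0453, 0.2056]
ee_rot: [[-0.364, -0.931, 0.003], [-0.931, 0.364, -0.001], [-0.001, -0.003, -1.0]]
wrist_force: [2.1, 1.4, 1.4]
gripper_width: 0.172
gripper_force: 30.0
```

Run:
```python
from h import *
crank([.08]*6)
```

```text
r 0.055034617410546244 turned 2.8956621683260453 Frad -1.6290805088947315 Ftan -1.8822791641845042 z 0.2056340904323219 gw 0.17177284686626731 7.2
[0.09 0.43]
[0.14 0.87]
[0.16 1.31]
[0.14 1.75]
[0.09 2.18]
[-0.    2.61]
```

Fz is relieved. I continue.

arm_command([
  [0, 0, 0, 0.09, 0.43, 0, 1],
  [0, 0, 0, 0.14, 0.87, 0, 1],
  [0, 0, 0, 0.16, 1.31, 0, 1],
  [0, 0, 0, 0.14, 1.75, 0, 1],
  [0, 0, 0, 0.09, 2.18, 0, 1],
])

```text
time_s: 7.62
tcp_pos: [0.4907, -0.0381, 0.2055]
ee_rot: [[-0.364, -0.931, 0.002], [-0.931, 0.364, -0.001], [-0.0, -0.002, -1.0]]
wrist_force: [2.5, 0.2, 6.0]
gripper_width: 0.173
gripper_force: 30.0
```

Run:
```python
from h import *
crank([.08]*6)
```

```text
r 0.05495452945238023 turned 3.2976411467483815 Frad -1.4321331827032358 Ftan -2.069210110080839 z 0.2054877341906057 gw 0.1730334812047544 7.6167
[-0.09  0.43]
[-0.21  0.85]
[-0.37  1.26]
[-0.55  1.66]
[-0.77  2.04]
[-1.02  2.41]
```

arm_command([
  [0, 0, 0, -0.09, 0.43, -0.05, 1],
  [0, 0, 0, -0.21, 0.85, -0.08, 1],
  [0, 0, 0, -0.37, 1.26, -0.1, 1],
  [0, 0, 0, -0.55, 1.66, -0.1, 1],
  [0, 0, 0, -0.77, 2.04, -0.1, 1],
])

```text
time_s: 8.03
tcp_pos: [0.4742, -0.0231, 0.2056]
ee_rot: [[-0.364, -0.931, 0.001], [-0.931, 0.364, -0.0], [-0.0, -0.001, -1.0]]
wrist_force: [4.5, 0.5, 2.6]
gripper_width: 0.17
gripper_force: 30.0
```

Run:
```python
from h import *
crank([.08]*6)
```

```text
r 0.05497518917160412 turned 3.705530732955585 Frad -3.9694020752731602 Ftan -2.211288251323227 z 0.2055652307381126 gw 0.1702384875517356 8.0333
[-0.25  0.36]
[-0.53  0.7 ]
[-0.84  1.02]
[-1.17  1.31]
[-1.52  1.57]
[-1.89  1.8 ]
```

arm_command([
  [0, 0, 0, -0.28, 0.34, 0, 1],
  [0, 0, 0, -0.57, 0.67, 0, 1],
  [0, 0, 0, -0.88, 0.99, 0, 1],
  [0, 0, 0, -1.21, 1.28, 0, 1],
  [0, 0, 0, -1.56, 1.54, 0, 1],
])

```text
time_s: 8.45
tcp_pos: [0.4652, -0.0031, 0.2055]
ee_rot: [[-0.364, -0.931, -0.0], [-0.931, 0.364, -0.001], [0.001, -0.0, -1.0]]
wrist_force: [4.2, -1.2, 3.4]
gripper_width: 0.174
gripper_force: 30.0
```

Run:
```python
from h import *
crank([.08]*6)
```

```text
r 0.05486278266829517 turned 4.107047623080428 Frad -3.859634311656759 Ftan -2.1051132418711087 z 0.20552806248630423 gw 0.17432952123052034 8.45
[-0.37  0.23]
[-0.76  0.44]
[-1.17  0.61]
[-1.59  0.75]
[-2.01  0.85]
[-2.45  0.92]
```

arm_command([
  [0, 0, 0, -0.4, 0.19, 0, 1],
  [0, 0, 0, -0.8, 0.39, 0, 1],
  [0, 0, 0, -1.21, 0.56, 0, 1],
  [0, 0, 0, -1.63, 0.7, 0, 1],
  [0, 0, 0, -2.05, 0.8, 0, 1],
])

```text
time_s: 8.87
tcp_pos: [0.4646, 0.018, 0.2055]
ee_rot: [[-0.364, -0.931, -0.002], [-0.931, 0.364, -0.003], [0.003, 0.001, -1.0]]
wrist_force: [1.6, -5.7, 5.1]
gripper_width: 0.177
gripper_force: 30.0
```

Run:
```python
from h import *
crank([.08]*6)
```

```text
r 0.05481369272464829 turned -1.7875307990677345 Frad -2.5274159944357613 Ftan -5.361774657742915 z 0.2054983965233773 gw 0.17664369274643515 8.8667
[-0.43  0.07]
[-0.87  0.11]
[-1.31  0.12]
[-1.75  0.09]
[-2.19  0.02]
[-2.61 -0.08]
```

arm_command([
  [0, 0, 0, -0.11, 0.02, 0, 1],
  [0, 0, 0, -0.22, 0.04, 0, 1],
  [0, 0, 0, -0.33, 0.06, 0, 1],
  [0, 0, 0, -0.43, 0.07, 0, 1],
])

```text
time_s: 9.2
tcp_pos: [0.4653, 0.0217, 0.2055]
ee_rot: [[-0.364, -0.931, -0.003], [-0.931, 0.364, -0.003], [0.004, 0.002, -1.0]]
wrist_force: [3.0, -6.7, 5.0]
gripper_width: 0.17
gripper_force: 30.0
```

Run:
```python
from h import *
crank([.08]*3)
```

```text
r 0.0548066389652608 turned -1.7193477386792209 Frad -4.449752883453529 Ftan -5.867589858976103 z 0.20550437252763898 gw 0.17034217256598366 9.2
[-0.44  0.05]
[-0.88  0.06]
[-1.32  0.03]
```

arm_command([
  [0, 0, 0, -0.12, 0.01, 0, 1],
  [0, 0, 0, -0.24, 0.02, 0, 1],
  [0, 0, 0, -0.34, 0.03, 0, 1],
  [0, 0, 0, -0.44, 0.03, 0, 1],
])

```text
time_s: 9.53
tcp_pos: [0.4663, 0.0255, 0.2055]
ee_rot: [[-0.364, -0.931, -0.004], [-0.931, 0.364, -0.004], [0.005, 0.002, -1.0]]
wrist_force: [0.6, -7.3, 5.5]
gripper_width: 0.175
gripper_force: 30.0
```

Run:
```python
from h import *
crank([.08]*3)
```

```text
r 0.05483867282248357 turned -1.6475264051167424 Frad -2.6941792428750886 Ftan -6.757856904703617 z 0.2054650036307558 gw 0.17541181016405483 9.5333
[-0.44  0.01]
[-0.88 -0.01]
[-1.32 -0.06]
```

The load rise is about 4.3 N, with the expected 12 N/rad slope, so I stop here. Now open and retreat upward.

arm_command([
  [0, 0, 0, 0, 0, 0, 0.2],
  [0, 0, 0, 0, 0, 0, 0.2],
  [0, 0, 0, 0, 0, 0, 0.2],
  [0, 0, 0, 0, 0, 0, 0.2],
  [0, 0, 0, 0, 0, 0, 0.2],
  [0, 0, 0, 0, 0, 0, 0.2],
])

```text
time_s: 10.03
tcp_pos: [0.4672, 0.0273, 0.205]
ee_rot: [[-0.364, -0.931, -0.002], [-0.931, 0.364, -0.0], [0.001, 0.001, -1.0]]
wrist_force: [0.3, 0.6, -0.2]
gripper_width: 0.392
gripper_force: 0.0
```

Run:
```python
from h import *
s=sense();print(s["wrist_force"],s["tcp_pos"],s["gripper_width"])
a=capture("scene");crop(a,225,90,120,90,6.6,"pics/s5.png")
```

```text
[ 0.27048833  0.56594711 -0.15303629] [0.4671696  0.02727121 0.20495022] 0.39171508042084935
```

View pics/s5.png

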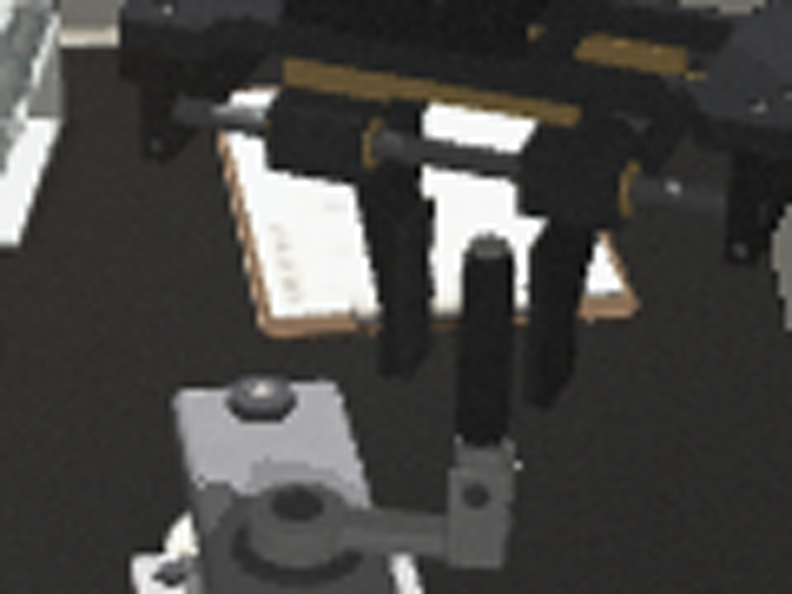

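The handle stands upright at (488,350) between the open fingers and touches neither. I lift clear.

arm_command([
  [0, 0, 0, 0, 0, -1.5, 0.2],
  [0, 0, 0, 0, 0, -4, 0.2],
  [0, 0, 0, 0, 0, -7, 0.2],
  [0, 0, 0, 0, 0, -9, 0.2],
  [0, 0, 0, 0, 0, -9, 0.2],
  [0, 0, 0, 0, 0, -9, 0.2],
])

```text
time_s: 10.58
tcp_pos: [0.4679, 0.0275, 0.2964]
ee_rot: [[-0.365, -0.931, 0.002], [-0.931, 0.365, 0.001], [-0.002, -0.001, -1.0]]
wrist_force: [-0.1, 0.0, -0.6]
gripper_width: 0.394
gripper_force: 0.0
```

Run:
```python
from h import *
a=capture("scene");crop(a,200,80,160,200,3,"pics/s6.png")
```

```text
(no output)
```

View pics/s6.png

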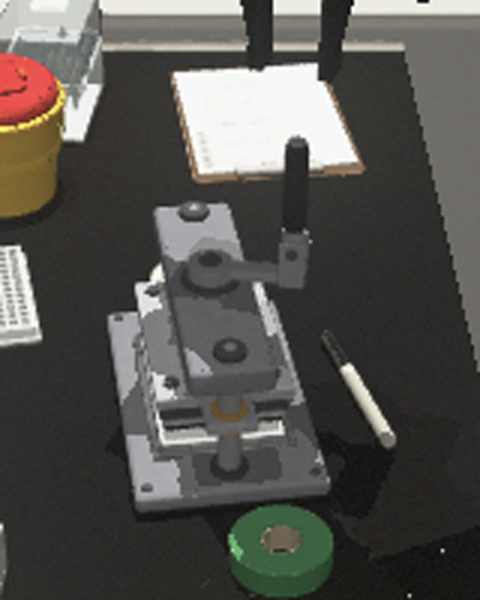

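The handle is upright at (296,190), the press is closed, and the tape and marker have not moved. The gripper is clear.

```bash
python3 -c "
from station import *
print(finish_job())"
```

```text
the job is handed in; nothing more can be done
None
```

The job is handed in: the handle is upright and the press closed, with crank force about 4.3 N above free running (roughly 60 N on the plate by the given ratio), and the tape and marker looked undisturbed in the last picture, which didn't show the dish.

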